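Turn the watch case's leaf over its spine

ROBOT

A 6-joint arm with a two-finger parallel gripper is mounted at the origin on the work surface. World frame = base frame: x ahead of the robot, y to its left, z up, the work surface at z = 0. Lengths are in mm, angles in rad, forces in N, time in s.
With the tool pointing down it reaches from about 400 to 925 mm from the base axis. Payload 12.5 kg.
Tool frame: the origin (TCP) lies on the mounting face of the last link; the fingertips stand 190 mm ahead of it and the grasp point (between the pads) lies 171 mm ahead of it; z points along the fingers, y is the line along which they close (so a half turn about z gives the same grasp; the last joint's range is limited). The gripper opens to 95 mm and grips with 3 to 60 N. Pads are 20 mm wide; open, the fingers measure 119 mm over their backs; the gripper's body (75 mm by 180 mm) begins 59 mm behind the grasp point.
Start: joints at [-1.254, 0.491, 1.559, -0, 1.092, -0.106], TCP at [256.466, -569.956, 404.761] pointing down, gripper open.
Joint ranges: [-3.1, 3.1], [-0.84, 2.19], [0.05, 2.79], [-1.13, 4.28], [0.06, 2.93], [-2.69, 2.69]. Speed limits (rad/s): [2.22, 2.22, 2.79, 3.14, 3.14, 3.14].

INTERFACE

Orientations are given as [roll, pitch, yaw] about the fixed x, y, z axes, in that order (R = Rz(yaw) Ry(pitch) Rx(roll)).
In Python, from cell import env gives the robot as it stands.
- The arm moves only by the tool carry_out, never from a script. Its argument "series" is a list of rows, each a list of 5 numbers: the shift along the tool's x, y, z in m, then the turn about the tool's z in degrees, then the opening, from 0 (shut) to 1 (fully open). A call has 1 to 20 rows; each row is the pose to reach, as a shift and turn from the pose commanded when the call began, along the tool's axes at that moment; what a row does not reach only later rows make up. A row lasts 1/8 s, in which the tool goes at most 62.5 mm and 10.7 degrees, less where a joint would pass 70% of its speed; a pose out of reach is approached as far as the arm can. A call with a gripper value outside its range is refused whole. The fingers move at their own pace and stop on an object; the grip force is fixed at half the most. Time passes only in rows, so rows that repeat a pose let the fingers close. It gives the time, the measured TCP pose, the force, the opening and the grip force at its end, in the units of the state.
- env.state(): the state, without advancing time (a new reading comes with each control period).
- env.read_camera(name): name is "side" or "top"; returns (picture, depth): 480x640x3 uint8, red, green, blue; 480x640 float32, mm along the optical axis (not along the pixel's ray), 0 where there is no reading.
- env.get_calibration(name): a dict with "intrinsics" (3x3 intrinsics, pixels), "D" ([k1, k2, p1, p2, k3] as OpenCV has them; the pictures are not rectified), "cam_to_world" (4x4, takes a point from camera to world coordinates). Camera axes: x right, y up, looking along -z (the intrinsics and any distortion apply to the point x, -y, -z); pixel columns grow to the right and rows downward; lengths in mm; the calibration is good to about 2 mm. A picture is of the moment at which its call begins. get_calibration takes no time and is no camera call.
- env.job_done(): hands the job in; it is judged then, once.
The state is a dict: "t": time; "joints": joint angles; "qvel": joint speeds; "tau": joint torques, N m; "eef_pos": TCP position; "tcp_rot": TCP orientation; "ft_force": force on the tool from outside, world axes, zero at the start; "moment": the same for the moment, N m; "opening": opening from 0.0 (shut) to 1.0 (fully open); "grip_force": force on a finger pad.
Only numpy, scipy, OpenCV 4.12 (cv2) and the standard library are available. Lean on these libraries where they do the work, as an engineer would, in place of code of your own. Each camera call takes 0.05 s, during which the arm holds its last target. There are 200 camera calls.

TASK

Two brown cases stand on the shelf, each with a hinged leaf slightly ajar over its far half, away from the robot. Turn the leaf of the wider case right over its spine so that it lies fully flat on the near half and the watch in the far half is uncovered: push it over with the fingertips or the outside of the fingers only (its free edge can be caught from below), steadily, without flinging it and without pinching the leaf. Leave the narrower case's leaf, the watch and everything else on the shelf where they are, and finish clear of everything.

Things in the scene. Friction and masses are not known exactly. Their poses are not given: they have to be found in the camera images.
- watch_case_hinge (a point): Centre of the spine of the wider brown plastic case, on the leaf's hinge axis, 48.5 mm above the shelf. y runs along the spine; x points level towards the robot, from the far half (leaf and watch) to the near half (where the leaf must go); z up; does not turn with the leaf. Case: open twin tray, outer walls 85 mm before and behind the spine, 45 mm high; hinge lugs at the spine's ends 55 mm high.
- watch_leaf (a joint): Angle of the wide leaf: 0 flat over the far half, 1.57 upright, 3.1416 flat over the near half, where it stops. Starts ajar at 0.08 to 0.55. A stiff friction hinge (0.12 N m) holds it at any angle: it does not fall and must be pushed all the way, with 1 to 3 N near its free edge.
- watch_leaf_edge (a point): Middle of the free edge of the wide leaf, in mid-thickness, 100 mm from the hinge axis, turning with the leaf: at angle a it is at x = -100 cos a, z = 100 sin a mm from the hinge point. The leaf is a rigid brown plate 120 mm wide along the spine, 7 mm thick, about 0.11 kg; lying flat, its edge overhangs the case's outer wall by 15 mm, so a fingertip can get under it from outside.
- small_case_hinge (a point): Centre of the spine of the narrower brown plastic case, 48.5 mm above the shelf: same build, axes and heights as the wider one, but 80 mm wide along the spine; leave it alone.
- small_leaf (a joint): Angle of the narrow leaf (80 mm wide), as for the wide one; starts 0.08 to 0.55 and must stay as it is.
- small_leaf_edge (a point): Middle of the free edge of the narrow leaf, 100 mm from its hinge axis.
- watch: Wristwatch lying in the far half of the wider case, under the wide leaf: steel, 40 mm across, 9 mm thick, with a straight 92 mm black strap along the spine; loose, origin at its underside, 20 mm above the shelf. Leave it.
- cologne: Small capped glass cologne bottle, loose, 50 x 26 x 98 mm high, right of the cases; origin under its centre.
- cufflink_dish: Round white ceramic dish, loose, 104 mm across, 18 mm high, left of the cases; origin under its centre.
- polish_tin: Flat round shoe polish tin, loose, 75 mm across, 24 mm high, on the robot's side of the cases; origin under its centre.
- shoe_horn: Stainless steel shoe horn lying flat, loose, about 215 mm long along its x axis, 44 mm wide, 6 mm high, at the right; origin on the shelf near its middle.
- clothes_brush: Wooden clothes brush lying bristles down, loose, 150 x 48 x 38 mm high, long along its x axis, at the left; origin under its centre.
Not all that is in view belongs to the job. What is shaped like the part that bears watch_case_hinge but red or turquoise is not meant.

How it is judged:
By the outcome, as a careful person would: the job done as asked, in the order asked, and still so for the second after the job is handed in, with the robot touching nothing.
It also fails if it takes over 40 s, if anything falls off the work surface, if the arm or the gripper's body presses on something with over 40 N, if the wrist force passes 120 N, or if a joint passes its speed limit or range.

## Working session

There is one attempt and no reset: what is moved stays moved. The work goes in short steps, Python scripts to look and compute and a tool call to move; the robot and the scene stay as the last step left them, time stands still between calls to the robot, and variables do not carry over. Pictures are saved under pics/ and viewed, at most 10 in all, crops included, and the job is handed in when it is done.

Besides the shell and the picture viewer there is one more tool, called by a JSON object that holds its "name" and its "arguments", one argument or row to a line. carry_out: Moves the arm, as the interface text tells. Its arguments: {"type":"object","properties":{"series":{"type":"array","items":{"type":"array","items":{"type":"number"}}}},"required":["series"]}

```bash
mkdir -p pics; ls; cat > h.py <<'E'
import numpy as np, cv2
from cell import env
def grab(n,f):
    p,d=env.read_camera(n); cv2.imwrite(f'pics/{f}.png',p[:,:,::-1]); np.save(f'pics/{f}.npy',d); return p,d
def w(n,d,pts):
    c=env.get_calibration(n);K=np.array(c["intrinsics"]);T=np.array(c["cam_to_world"])
    u=cv2.undistortPoints(np.array(pts,float).reshape(-1,1,2),K,np.array(c["D"],float)).reshape(-1,2)
    z=np.array([d[int(round(b)),int(round(a))] for a,b in pts])
    P=np.c_[u[:,0]*z,-u[:,1]*z,-z]
    return P@T[:3,:3].T+T[:3,3]
E
python3 - <<'E'
from h import *
grab("top","t0");grab("side","s0")
for k,v in env.state().items():print(k,np.round(v,3))
print(env.get_calibration("top"),env.get_calibration("side"))
E
```

```text
pics
t 0.1
joints [-1.254  0.491  1.559 -0.     1.092 -0.106]
qvel [-0.001 -0.002 -0.002  0.001  0.001  0.001]
tau [ 3.0000e-03 -6.1362e+01 -2.5861e+01  6.9000e-02  4.7000e-02 -0.0000e+00]
eef_pos [ 256.457 -569.927  404.235]
tcp_rot [-3.141 -0.     0.423]
ft_force [0.109 0.12  0.044]
moment [-0.025 -0.015 -0.023]
grip_force 0.0
opening 1.0
{'intrinsics': array([[562.80761538,   0.        , 318.7547298 ],
       [  0.        , 562.80761538, 232.81264129],
       [  0.        ,   0.        ,   1.        ]]), 'D': array([-0.15150965,  0.        ,  0.        ,  0.        ,  0.        ]), 'cam_to_world': array([[-2.67395629e-02,  9.96524959e-01, -7.88860013e-02,
         4.08591058e+02],
       [-9.99451503e-01, -2.51087924e-02,  2.15926519e-02,
        -7.19670466e+01],
       [ 1.95368843e-02,  7.94201106e-02,  9.96649766e-01,
         1.44377069e+03],
       [ 0.00000000e+00,  0.00000000e+00,  0.00000000e+00,
         1.00000000e+00]])} {'intrinsics': array([[515.3464245 ,   0.        , 327.45652944],
       [  0.        , 515.3464245 , 246.13255414],
       [  0.        ,   0.        ,   1.        ]]), 'D': array([-0.13196215,  0.        ,  0.        ,  0.        ,  0.        ]), 'cam_to_world': array([[-9.25045073e-01,  2.84714279e-01, -2.51454553e-01,
         2.22540141e+02],
       [-3.79855593e-01, -6.91327218e-01,  6.14635181e-01,
         7.09661951e+02],
       [ 1.15803513e-03,  6.64081664e-01,  7.47659148e-01,
         1.02866764e+03],
       [ 0.00000000e+00,  0.00000000e+00,  0.00000000e+00,
         1.00000000e+00]])}
```

View pics/t0.png

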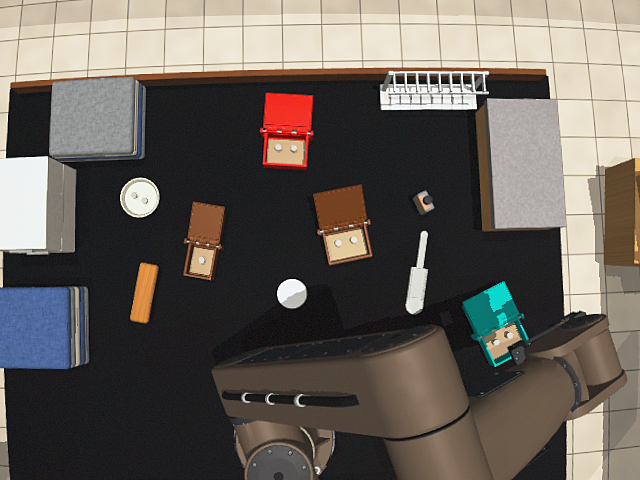

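View pics/s0.png

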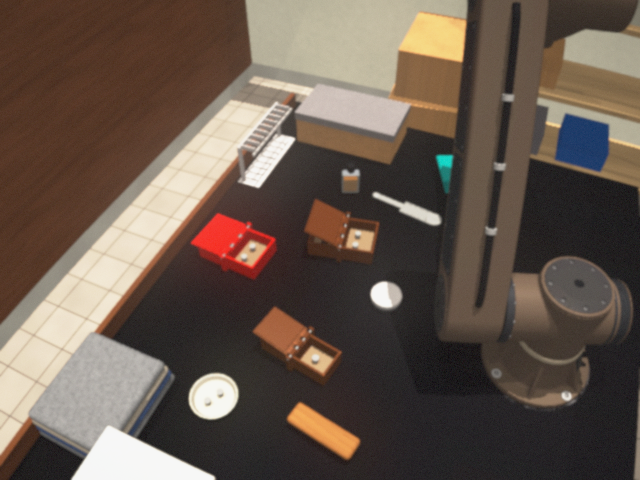

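Top view: there are two brown cases, one at (343,225) and one at (204,240). The red case at (287,130) and the turquoise one at (495,320) are decoys. The brown one at (343,225) is the wider, with its spine at about y=225 and the leaf on the upper (far) side. I'll confirm this in a crop.

```bash
python3 - <<'E'
from h import *
a=cv2.imread('pics/t0.png')[175:275,300:400];b=cv2.imread('pics/s0.png')[190:270,290:390]
a=cv2.resize(a,(600,600),interpolation=cv2.INTER_CUBIC)
cv2.imwrite('pics/c0.png',a)
b=cv2.resize(b,(750,600),interpolation=cv2.INTER_CUBIC);cv2.imwrite('pics/c1.png',b)
E
```

```text
(no output)
```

View pics/c0.png

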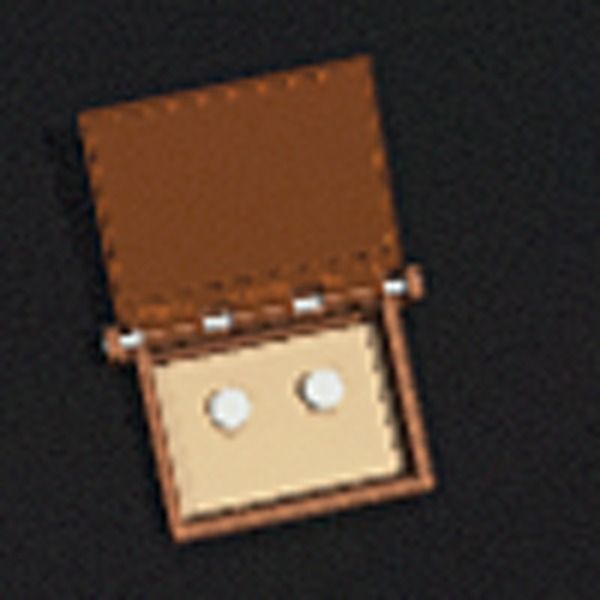

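The crop confirms a brown case with a leaf about 120 mm wide. Its lugs are at top-image pixels (319,232) and (369,222), and the leaf corners are at (314,194) and (362,185).

```bash
python3 - <<'E'
from h import *
d=np.load('pics/t0.npy')
n=["lugL","lugR","edgeL","edgeR","nearL","nearR"]
p=[(319.2,232),(369.2,222.2),(314.9,195.5),(360.7,186.7),(330.5,263.5),(371.2,255)]
P=w("top",d,p)
for a,b in zip(n,P):print(a,b.round(1))
print("widths",np.linalg.norm(P[0]-P[1]),np.linalg.norm(P[2]-P[3]))
# leaf plane
m=np.zeros(d.shape,np.uint8);cv2.fillPoly(m,[np.array([(318,198),(359,190),(364,216),(322,224)])],1)
v,u=np.nonzero(m);Q=w("top",d,list(zip(u,v)));c=Q.mean(0);s=np.linalg.svd(Q-c)
N=s[2][2];N*=np.sign(N[2]);r=(Q-c)@N;print("c",c,"N",N,"std",r.std(),"tilt",np.arccos(N[2]),"yaw of near dir",np.arctan2(N[1],N[0]))
print("near yaw from lugs",np.degrees(np.arctan2(*(P[0]-P[1])[1::-1])), "edge",np.degrees(np.arctan2(*(P[2]-P[3])[1::-1])),"near",np.degrees(np.arctan2(*(P[4]-P[5])[1::-1])))
# others
for nm,q in dict(cologne=(424,202),horn=(418,270),tin=(291,293),small=(222,241),hornTop=(424,234),hornbot=(414,312)).items(): print(nm,w("top",d,[q]).round(0))
E
```

```text
lugL [ 520.6 -103.2   53.3]
lugR [ 542.1 -228.6   51.7]
edgeL [607.2 -94.4  87.5]
edgeR [ 625.5 -206.3   92.5]
nearL [ 442.2 -129.6   40.6]
nearR [ 460.4 -231.3   47.1]
widths 127.1753279898007 113.47829449255948
c [ 578.66491718 -157.21510362   77.08400006] N [0.97995358 0.17758872 0.09029525] std 19.30067999101165 tilt 1.480377920253657 yaw of near dir 0.17927591041900648
near yaw from lugs 99.73362629506744 edge 99.29049030042904 near 100.16162229933924
cologne [[ 586. -363.   78.]]
horn [[ 420. -357.   -1.]]
tin [[371. -29.  19.]]
small [[508. 147.  -1.]]
hornTop [[ 512. -375.    9.]]
hornbot [[ 313. -342.    6.]]
```

```bash
python3 - <<'E'
from h import *
d=np.load('pics/t0.npy')
m=np.zeros(d.shape,np.uint8);cv2.fillPoly(m,[np.array([(318,198),(359,190),(364,216),(322,224)])],1)
v,u=np.nonzero(m&(d>0));Q=w("top",d,list(zip(u,v)))
k=np.abs(Q[:,2]-np.median(Q[:,2]))<45;Q=Q[k];print(len(k),k.sum())
A=np.c_[Q[:,:2],np.ones(len(Q))]
from scipy.optimize import least_squares
f=least_squares(lambda p:A@p-Q[:,2],[0,0,70],loss='soft_l1',f_scale=2).x
print(f,"angle",np.arctan(np.hypot(*f[:2])),"dir",np.degrees(np.arctan2(f[1],f[0])),"res",np.median(np.abs(A@f-Q[:,2])))
yaw=.17;xc=-np.array([np.cos(yaw),np.sin(yaw)]);yc=np.array([np.sin(yaw),-np.cos(yaw)])
H=np.array([531.4,-166]);print("plane z at H",f@[*H,1])
P=w("top",d,[(319.2,232),(369.2,222.2),(314.9,195.5),(360.7,186.7),(330.5,263.5),(371.2,255)])
for p in P:print(((p[:2]-H)@xc).round(1),((p[:2]-H)@yc).round(1),p[2].round(1))
T=np.array([256.457,-569.927]);y0=.423
g=H-118*xc
D=g-T;print("goal",g,"tool xy",D@[np.cos(y0),np.sin(y0)],D@[np.sin(y0),-np.cos(y0)])
E
```

```text
1179 1179
[ 4.49535422e-01  8.55326446e-02 -1.74496799e+02] angle 0.4291562372961189 dir 10.772840615847596 res 2.0713580986722206
plane z at H 50.18790555431639
-0.0 -63.7 53.3
0.0 63.5 51.7
-86.8 -57.7 87.5
-85.9 55.6 92.5
81.8 -51.0 40.6
81.0 52.4 47.1
goal [ 647.6990025  -146.03648281] tool xy 530.7646985795615 -225.92545191241115
```

{"name": "carry_out", "arguments": {
  "series": [
    [0.01,-0.004,0,1,0],
    [0.03,-0.013,0,2,0],
    [0.06,-0.026,0,3,0],
    [0.09,-0.038,0,4,0],
    [0.125,-0.053,0,5,0],
    [0.16,-0.068,0,6,0],
    [0.195,-0.083,0,7,0],
    [0.23,-0.098,0,8,0],
    [0.265,-0.113,0,9,0],
    [0.3,-0.128,0,10,0],
    [0.335,-0.143,0,11,0],
    [0.37,-0.158,0,12,0],
    [0.405,-0.172,0,13,0],
    [0.44,-0.187,0,14,0],
    [0.475,-0.202,0,14.5,0],
    [0.5,-0.213,0,14.5,0],
    [0.518,-0.22,0,14.5,0],
    [0.528,-0.225,0,14.5,0],
    [0.531,-0.226,0,14.5,0],
    [0.531,-0.226,0,14.5,0]
  ]
}}

```text
t: 2.6
eef_pos: [647.8, -146.4, 404.8]
tcp_rot: [3.141, 0.0, 0.169]
ft_force: [0.2, -0.7, -0.6]
opening: 0.004
grip_force: 0.0
```

{"name": "carry_out", "arguments": {
  "series": [
    [0,0,0.01,0,0],
    [0,0,0.03,0,0],
    [0,0,0.05,0,0],
    [0,0,0.07,0,0],
    [0,0,0.09,0,0],
    [0,0,0.11,0,0],
    [0,0,0.125,0,0],
    [0,0,0.138,0,0],
    [0,0,0.146,0,0],
    [0,0,0.15,0,0],
    [0,0,0.15,0,0]
  ]
}}

```text
t: 3.98
eef_pos: [648.0, -146.0, 254.8]
tcp_rot: [3.141, -0.0, 0.17]
ft_force: [-0.5, 0.8, -0.1]
opening: 0.004
grip_force: 0.0
```

```bash
python3 - <<'E'
from h import *
p,d=grab("side","s1")
cv2.imwrite('pics/s1c.png',cv2.resize(p[150:290,260:440,::-1],(771,600),interpolation=cv2.INTER_CUBIC))
E
```

```text
(no output)
```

View pics/s1c.png

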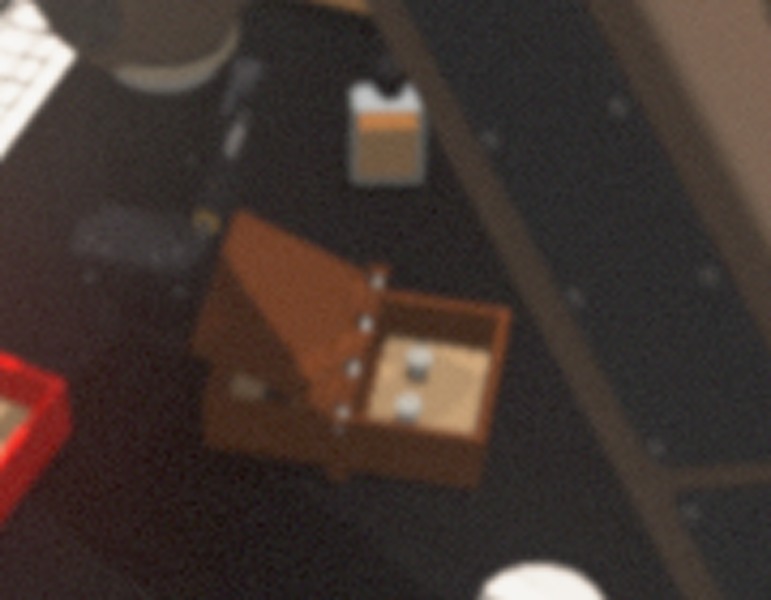

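The crop shows the wide leaf ajar with its free edge from (240,215) to (195,350). The dark gripper is hard to make out against the shelf, so I'll check where its tip should project.

```bash
python3 - <<'E'
from h import *
c=env.get_calibration("side");T=np.linalg.inv(c["cam_to_world"])
X=np.array([[648,-146,65],[648,-146,93],[648,-146,140],[648,-146,255],[618,-151,93]],float)
C=X@T[:3,:3].T+T[:3,3];C=C*[1,-1,-1]
q=cv2.projectPoints(C,np.zeros(3),np.zeros(3),c["intrinsics"],c["D"])[0].reshape(-1,2)
print(q.round(1),((q-[260,150])*4.283).round(0))
d=np.load('pics/s1.npy');print([(d[int(b),int(a)],z) for (a,b),z in zip(q,C[:,2])])
p=cv2.imread('pics/s1.png')[170:250,260:340];cv2.imwrite('pics/s1d.png',cv2.resize(cv2.convertScaleAbs(p,alpha=4,beta=0),(600,600),interpolation=cv2.INTER_CUBIC))
E
```

```text
[[301.  218.5]
 [300.6 210.8]
 [299.9 197.5]
 [298.  161.9]
 [312.  212.7]] [[175. 293.]
 [174. 261.]
 [171. 204.]
 [163.  51.]
 [223. 269.]]
[(np.float32(1227.264), np.float64(1353.3986835435)), (np.float32(1206.6425), np.float64(1332.464227385877)), (np.float32(1223.8668), np.float64(1297.3242474070098)), (np.float32(1157.4811), np.float64(1211.343445331058)), (np.float32(1335.6462), np.float64(1327.993766686091))]
```

View pics/s1d.png

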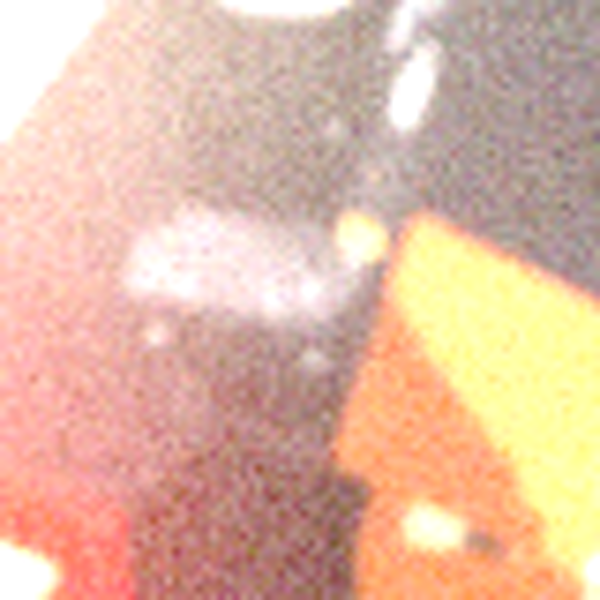

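```bash
python3 - <<'E'
import numpy as np
def tip(a):
    if a<np.pi/2:
        return -100*np.cos(a)-3.5*np.sin(a), 100*np.sin(a)-3.5*np.cos(a)-np.interp(a,[.4,1.57],[22,15])
    r=np.interp(a,[1.57,3.14],[85,88]);return -r*np.cos(a)-3.5*np.sin(a), r*np.sin(a)-3.5*np.cos(a)
for a in np.arange(.36,3.16,.06):
    X,Z=tip(a);print(round(a,2),round(-(X-10+118)),round(-(Z-16.3)),end=' | ')
E
```

```text
0.36 -13 6 | 0.42 -15 1 | 0.48 -18 -5 | 0.54 -20 -11 | 0.6 -23 -16 | 0.66 -27 -22 | 0.72 -31 -27 | 0.78 -34 -32 | 0.84 -39 -36 | 0.9 -43 -41 | 0.96 -48 -45 | 1.02 -53 -49 | 1.08 -58 -52 | 1.14 -63 -56 | 1.2 -69 -58 | 1.26 -74 -61 | 1.32 -80 -63 | 1.38 -86 -65 | 1.44 -91 -67 | 1.5 -97 -68 | 1.56 -103 -69 | 1.62 -109 -69 | 1.68 -114 -69 | 1.74 -119 -68 | 1.8 -124 -68 | 1.86 -129 -67 | 1.92 -134 -65 | 1.98 -139 -64 | 2.04 -144 -62 | 2.1 -148 -60 | 2.16 -153 -57 | 2.22 -157 -55 | 2.28 -162 -52 | 2.34 -166 -48 | 2.4 -169 -45 | 2.46 -173 -41 | 2.52 -177 -37 | 2.58 -180 -33 | 2.64 -183 -29 | 2.7 -185 -24 | 2.76 -188 -19 | 2.82 -190 -15 | 2.88 -192 -10 | 2.94 -193 -5 | 3.0 -194 0 | 3.06 -195 6 | 3.12 -196 11 |
```

{"name": "carry_out", "arguments": {
  "series": [
    [-0.004,0,0,0,0],
    [-0.009,0,0,0,0],
    [-0.013,0,0,0,0],
    [-0.016,0,-0.001,0,0],
    [-0.018,0,-0.003,0,0],
    [-0.02,0,-0.006,0,0],
    [-0.022,0,-0.011,0,0],
    [-0.025,0,-0.016,0,0],
    [-0.029,0,-0.022,0,0],
    [-0.032,0,-0.027,0,0]
  ]
}}

```text
t: 5.28
eef_pos: [616.8, -151.3, 283.0]
tcp_rot: [3.14, -0.003, 0.17]
ft_force: [2.9, 0.9, 1.3]
opening: 0.005
grip_force: 1.8
```

```bash
python3 - <<'E'
from h import *
p,d=grab("side","s2")
print(env.state()["ft_force"])
cv2.imwrite('pics/s2c.png',cv2.resize(cv2.convertScaleAbs(p[170:270,270:400,::-1],alpha=2),(780,600),interpolation=cv2.INTER_CUBIC))
E
```

```text
[3.03091731 1.49750298 3.02915657]
```

View pics/s2c.png

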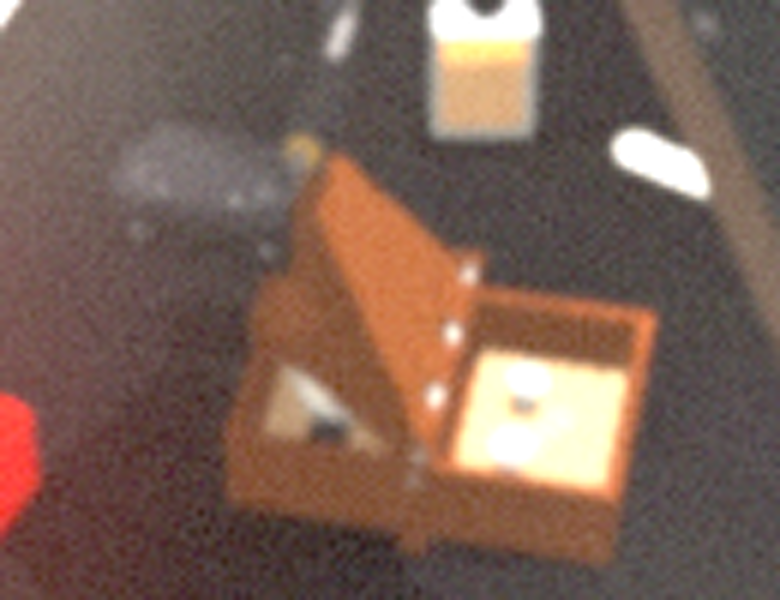

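The leaf is rising, now at about 0.75 rad, with about 3 N on the finger. I'll carry on along the arc.

{"name": "carry_out", "arguments": {
  "series": [
    [-0.004,0,-0.005,0,0],
    [-0.008,0,-0.009,0,0],
    [-0.012,0,-0.014,0,0],
    [-0.017,0,-0.018,0,0],
    [-0.022,0,-0.022,0,0],
    [-0.027,0,-0.025,0,0],
    [-0.032,0,-0.029,0,0],
    [-0.038,0,-0.031,0,0],
    [-0.043,0,-0.034,0,0],
    [-0.049,0,-0.036,0,0],
    [-0.055,0,-0.038,0,0],
    [-0.06,0,-0.04,0,0],
    [-0.066,0,-0.041,0,0],
    [-0.072,0,-0.042,0,0],
    [-0.078,0,-0.042,0,0],
    [-0.083,0,-0.042,0,0],
    [-0.088,0,-0.041,0,0],
    [-0.093,0,-0.041,0,0],
    [-0.098,0,-0.04,0,0],
    [-0.103,0,-0.038,0,0]
  ]
}}

```text
t: 7.82
eef_pos: [514.6, -168.8, 319.7]
tcp_rot: [3.141, -0.0, 0.17]
ft_force: [1.4, 0.2, 1.0]
opening: 0.001
grip_force: 0.6
```

```bash
python3 - <<'E'
from h import *
p,d=grab("side","s3")
cv2.imwrite('pics/s3c.png',cv2.resize(cv2.convertScaleAbs(p[150:270,270:420,::-1],alpha=2),(750,600),interpolation=cv2.INTER_CUBIC))
E
```

```text
(no output)
```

View pics/s3c.png

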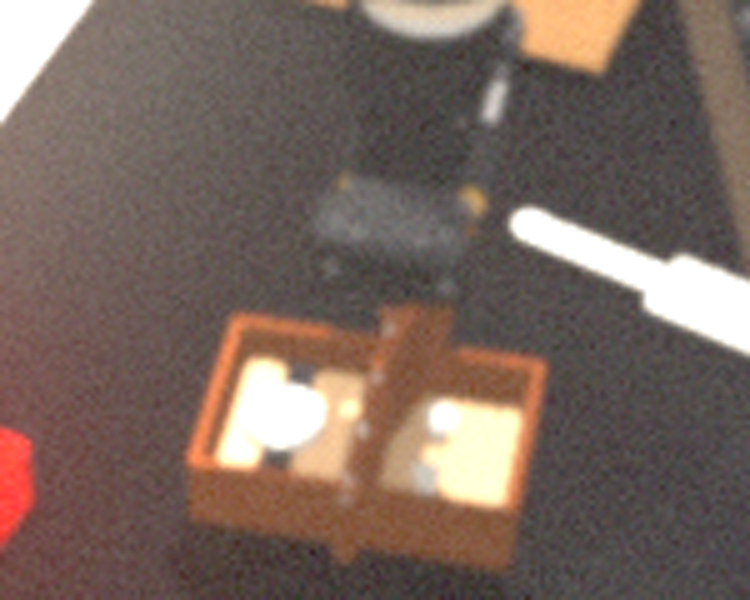

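The leaf is past vertical and the watch is uncovered. I'll push it down now.

{"name": "carry_out", "arguments": {
  "series": [
    [-0.005,0,0.001,0,0],
    [-0.01,0,0.003,0,0],
    [-0.014,0,0.005,0,0],
    [-0.019,0,0.008,0,0],
    [-0.023,0,0.01,0,0],
    [-0.028,0,0.013,0,0],
    [-0.032,0,0.017,0,0],
    [-0.035,0,0.02,0,0],
    [-0.039,0,0.024,0,0],
    [-0.043,0,0.028,0,0],
    [-0.046,0,0.032,0,0],
    [-0.049,0,0.036,0,0],
    [-0.051,0,0.041,0,0],
    [-0.054,0,0.046,0,0],
    [-0.056,0,0.05,0,0],
    [-0.058,0,0.055,0,0],
    [-0.059,0,0.06,0,0],
    [-0.06,0,0.065,0,0],
    [-0.06,0,0.07,0,0],
    [-0.06,0,0.072,0,0]
  ]
}}

```text
t: 10.38
eef_pos: [455.7, -178.9, 247.3]
tcp_rot: [-3.141, 0.001, 0.17]
ft_force: [-0.4, -0.5, 1.5]
opening: 0.004
grip_force: 0.4
```

{"name": "carry_out", "arguments": {
  "series": [
    [0,0,0.001,0,0],
    [0,0,0.002,0,0],
    [0,0,0.003,0,0],
    [0,0,0.004,0,0],
    [0,0,0.0045,0,0],
    [0,0,0.005,0,0],
    [0,0,0.005,0,0]
  ]
}}

```text
t: 11.25
eef_pos: [455.8, -178.9, 242.7]
tcp_rot: [3.141, -0.0, 0.17]
ft_force: [-1.1, 0.4, -0.5]
opening: 0.0
grip_force: 0.0
```

{"name": "carry_out", "arguments": {
  "series": [
    [0,0,0.0005,0,0],
    [0,0,0.001,0,0],
    [0,0,0.0015,0,0],
    [0,0,0.0015,0,0]
  ]
}}

```text
t: 11.75
eef_pos: [455.7, -178.9, 242.1]
tcp_rot: [3.141, -0.001, 0.17]
ft_force: [-3.5, 0.8, 15.8]
opening: 0.004
grip_force: 7.5
```

It is on the stop: the tip is at 52.1 mm against the expected 52, and the force jumped to 16 N. Time to retreat upwards.

{"name": "carry_out", "arguments": {
  "series": [
    [0,0,-0.002,0,0],
    [0,0,-0.01,0,0],
    [0,0,-0.03,0,0],
    [0,0,-0.055,0,0],
    [0,0,-0.085,0,0],
    [0,0,-0.115,0,0],
    [0,0,-0.145,0,0],
    [0,0.03,-0.165,0,0],
    [0,0.06,-0.17,0,0],
    [0,0.1,-0.17,0,0],
    [0,0.14,-0.17,0,0],
    [0,0.18,-0.17,0,0],
    [0,0.21,-0.17,0,0],
    [0,0.23,-0.17,0,0],
    [0,0.24,-0.17,0,0],
    [0,0.24,-0.17,0,0]
  ]
}}

```text
t: 13.75
eef_pos: [496.2, -415.5, 411.2]
tcp_rot: [-3.141, 0.0, 0.169]
ft_force: [-1.2, 0.4, 0.2]
opening: 0.006
grip_force: 0.0
```

```bash
python3 - <<'E'
from h import *
p,d=grab("side","s4"); pt,dt=grab("top","t4")
print(env.state()["ft_force"],env.state()["eef_pos"])
a=cv2.resize(p[150:350,220:420,::-1],(400,400));b=cv2.resize(pt[160:320,180:380,::-1],(400,320));b=cv2.copyMakeBorder(b,0,80,0,0,0)
cv2.imwrite('pics/s4c.png',np.hstack([a,b]))
E
```

```text
[0.16079584 0.72644849 0.41636606] [ 496.28308204 -414.81234129  411.34480159]
```

View pics/s4c.png

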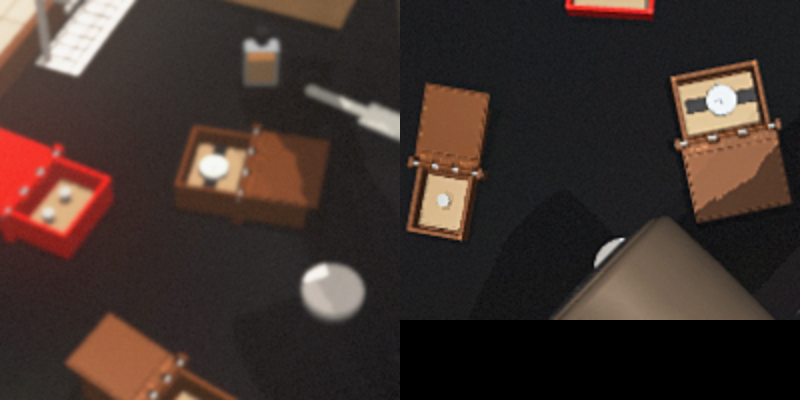

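The leaf lies over the near half (right panel, 690–790 × 140–220) and the watch is uncovered at (720,100). The small case is unchanged. I'll check flatness from the depth and hand in if it holds.

```bash
python3 - <<'E'
from h import *
d=np.load('pics/t4.npy')
m=np.zeros(d.shape,np.uint8);cv2.fillPoly(m,[np.array([(327,239),(367,231),(371,254),(332,263)])],1)
v,u=np.nonzero(m&(d>0));Q=w("top",d,list(zip(u,v)))
from scipy.optimize import least_squares
A=np.c_[Q[:,:2]-Q[:,:2].mean(0),np.ones(len(Q))]
f=least_squares(lambda p:A@p-Q[:,2],[0,0,50],loss='soft_l1',f_scale=2).x
print(f,len(Q))
if np.hypot(*f[:2])<.06: print(env.job_done())
E
```

```text
[-4.13665729e-03 -1.43166041e-03  5.06020421e+01] 1030
the job is handed in; nothing more can be done
None
```

The wide case's leaf is turned right over and lies flat on the near half (measured tilt under 0.01 rad), the watch is uncovered, the small case's leaf looks unmoved, the arm is clear of everything, and the job is handed in at about 14 s; the judge's verdict wasn't returned.

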